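# Screw the lid on the travel mug and shut its spout

## Robot

A 6-joint arm with a two-finger parallel gripper is mounted at the origin on a cart in front of the work surface, level with it; the furniture and walls round the work are solid. World frame = base frame: x ahead of the robot, y to its left, z up, the work surface at z = 0. Lengths are in mm, angles in rad, forces in N, time in s.
With the tool pointing down it reaches from about 325 to 875 mm from the base axis. Payload 4.4 kg.
Tool frame: the origin (TCP) lies on the centre line of the jaws, within the pads' length; the fingertips stand ahead of it and the grasp point (between the pads) lies 6 mm ahead of it (ctrl.tcp_to_tips is the z of the fingertips in the tool frame, in mm); z points along the fingers, y is the line along which they close (so a half turn about z gives the same grasp; the last joint's range is limited). The gripper opens to 85 mm and grips with 20 to 120 N. Pads are 22 mm wide; open, the fingers measure 114 mm over their backs; the gripper's body (76 mm by 85 mm) begins 54 mm behind the grasp point. The pads swing forward as they close: fully open they stand 13 mm farther back than shut.
Start: joints at [-1.468, 0.207, 1.542, -0, 1.393, -0.15], TCP at [143.804, -556.73, 256.282] pointing down, gripper open.
Joint ranges: [-2.73, 2.73], [-0.86, 2.22], [0.23, 2.46], [-1.11, 4.25], [0.08, 2.63], [-2.82, 2.82]. Speed limits (rad/s): [2.79, 2.79, 3.14, 3.14, 3.14, 3.14].

## Interface

Orientations are given as a 3x3 rotation matrix whose columns are the frame's x, y, z axes.
In Python, from plant import ctrl, sensors, optics gives the robot as it stands. Calls block until the motion is done:
- ctrl.move_ptp(position, orientation): joint-space move of the TCP to a pose.
- ctrl.move_l(position, rot=None, vel=150, threshold=None): straight line of the TCP; rot=None keeps the orientation; vel is the mean speed in mm/s. With threshold (N) it stops when the force on the tool has changed by that much, and returns True; else False.
- ctrl.set_joints(angles): joint-space move.
- ctrl.gripper_to(opening, force=None): finger opening in mm; force is the grip in N (None keeps the last); returns when the fingers have stopped.
- ctrl.hold(seconds).
- ctrl.solve_ik(position, orientation): joint angles nearest the present ones, or None.
- sensors.read_state(): the state.
- optics.grab_frame(name): name is "scene" or "side" or "wrist"; returns (picture, depth): 400x640x3 uint8, red, green, blue; 400x640 float32, mm along the optical axis (not along the pixel's ray), 0 where there is no reading.
- optics.camera_params(name): a dict with "mtx" (3x3 intrinsics, pixels), "R" (3x3) and "t" (3): a world point X has camera coordinates R X + t; the wrist camera has in their place "T_tool_cam" (4x4, takes a point from camera to tool coordinates, whose origin is the TCP and whose axes are the flange's). Camera axes: x right, y down, z forward; pixel columns grow to the right and rows downward; lengths in mm; the calibration is good to about 2 mm. A picture is of the moment at which its call begins: read the wrist's pose just before it. camera_params takes no time and is no camera call.
A pose or a line that the arm cannot do raises ctrl.MotionError and nothing moves.
- ctrl.finish_job(): hands the job in; it is judged then, once.
The state is a dict: "t": time; "q": joint angles; "qvel": joint speeds; "tau": joint torques, N m; "eef_pos": TCP position; "eef_rot": TCP orientation; "force": force on the tool from outside, world axes, zero at the start; "wrist_torque": the same for the moment, N m; "grip_width": finger opening in mm; "grasp_force": force on a finger pad.
Only numpy, scipy, OpenCV 4.12 (cv2) and the standard library are available. Lean on these libraries where they do the work, as an engineer would, in place of code of your own. Each camera call takes 0.05 s, during which the arm holds its last target. There are 200 camera calls.

## Task

Close up the travel mug so it can go into the bag: set its screw lid squarely on the mouth, where turning it back (counter-clockwise) lets the thread drop into place, and screw it fully down. Push the black shutter on top of the lid all the way shut, over its ridge, and let go. Leave the phone, mouse, spectacles and pen where they lie.

Things in the scene. Friction and masses are not known exactly. Their poses are not given: they have to be found in the camera images.
- mug_mouth (a point): Centre of the mug's mouth, on its axis, at the top of the lip, 116 mm above the table; z up. Brushed-steel travel mug, 82 mm in diameter with a black band, held fast to the table by its rubber suction foot: it neither slides nor turns. The neck is 54 mm across, its lip tapered to 47 mm over the top 4 mm.
- mug: The mug: origin at the centre of its underside. Outside the neck runs a right-handed four-start thread, 64 mm across. Its top is a flat ledge 6 mm below the lip, broken by four entry gaps 12.5 mm wide, centred on the mug's +x, +y, -x and -y sides.
- lid_grip (a point): Centre of the raised flat-sided block on top of the loose, mid-grey plastic screw lid (120 g), half-way up the block; z up, x along the block towards the sip opening. Block: 58 mm long (x), 34 mm wide (y), 20 mm high, to hold or turn the lid by. Point 33 mm above the lid's lower edge. The lid starts right way up on the table.
- lid: The lid: origin at the centre of its lower edge, axes as lid_grip. Round ribbed skirt 74 mm across (66 mm inside), 23 mm high, the block on top of it. Inside the lower edge four lugs 8 mm wide, on the +x, +y, -x and -y sides, with 1.2 mm of play round the neck. It turns easily by its block and stays where it is left.
- lid_lug (a point): Lug on the lid's +x side, 31 mm from the axis, 2.6 mm above the lower edge. Lugs off the gaps: they rest on the ledge, lid_grip 26 mm above mug_mouth. Turned back (counter-clockwise from above) a quarter turn at most, the lid, held loosely, drops 7 mm by its weight and can turn back no further. Then 75 degrees forward (clockwise) to a firm stop: home, lid_grip 14.3 mm above mug_mouth.
- shutter (a joint): How far the shutter on the lid's block has slid along the block's +x: 0 = open, 0.018 m = fully shut, over the sip opening. It moves stiffly (about 1 N); from 12 to 15 mm along it rides over a small end ridge, which takes about 4 N. Past the ridge it stays shut.
- shutter_tab (a point): Centre of the part of the shutter's black thumb tab that stands up out of the block: 5 mm thick along x, 14 mm wide along y, its top 8 mm above the block's top, this point 4 mm above it. Pushed along the block's +x it slides the shutter shut. Axes as lid_grip; shutter open it is 11 mm behind the block's centre, shut 7 mm ahead of it.
- phone: A black phone lying flat, 146 x 72 x 9 mm, origin at the centre of its underside; a bystander.
- mouse: A black computer mouse, 105 x 60 x 39 mm, origin at the centre of its underside; a bystander.
- spectacles: Red-rimmed spectacles lying open, 141 x 142 x 42 mm, origin at the centre of their underside; a bystander.
- pen: A white pen, 145 mm long, 9 mm high, origin at the centre of its underside; a bystander.
Not all that is in view belongs to the job. Several things look just like the lid: the one meant starts farthest from the robot's base.

How it is judged (in metres and radians):
On the way, in this order (a step that is already met when the one before it is completed fails the run):
1. the lid sits level on the mouth with its lugs dropped into the thread (z of lid_grip in the frame of mug_mouth below 0.0215 m and horizontal distance between lid_grip and mug_mouth below 0.003 m and angle between lid_grip's own z axis and vertical below 0.05 rad), for 0.1 s.
2. the lid is screwed fully down (z of lid_grip in the frame of mug_mouth below 0.0155 m and horizontal distance between lid_grip and mug_mouth below 0.003 m and angle between lid_grip's own z axis and vertical below 0.05 rad), for 0.2 s.
At the end, for the whole second after the job is handed in: The lid is screwed fully down on the mug (lid_grip less than 15.5 mm above mug_mouth, about 1 mm from its lowest, within 3 mm of the axis, tilted less than 0.05 rad), the shutter is past its ridge and shut to within 1.5 mm, and everything is released and at rest (all of step 2 and value of joint shutter above 0.0165 m and linear speed of lid below 0.02 m/s); the robot touches nothing.
It fails at once if the phone is pushed more than 20 mm (distance of phone from where it was at the start of the episode above 0.02 m).
It fails at once if the mouse is pushed more than 20 mm (distance of mouse from where it was at the start of the episode above 0.02 m).
It fails at once if the spectacles are pushed more than 20 mm (distance of spectacles from where it was at the start of the episode above 0.02 m).
It fails at once if the pen is pushed more than 20 mm (distance of pen from where it was at the start of the episode above 0.02 m).
It also fails if it takes over 54 s, if anything falls off the work surface, if the arm or the gripper's body presses on something with over 40 N, if the wrist force passes 120 N, or if a joint passes its speed limit or range.

## Working session

There is one attempt and no reset: what is moved stays moved. The work goes in short steps, each a Python script; the robot and the scene stay as the last script left them, time stands still between calls to the robot, and variables do not carry over. Pictures are saved under pics/ and viewed, at most 10 in all, crops included, and the job is handed in when it is done.

```bash
mkdir -p pics; ls
python3 - <<'E'
from plant import ctrl, sensors, optics
import cv2, numpy as np
for n in ("scene","side"):
    p,d=optics.grab_frame(n); cv2.imwrite(f"pics/{n}0.png",p[:,:,::-1]); np.savez(f"pics/{n}0.npz",p=p,d=d)
    c=optics.camera_params(n); print(n,c["mtx"].tolist(),np.round(-c["R"].T@c["t"]),np.round(c["R"],2).tolist())
print(optics.camera_params("wrist"), ctrl.tcp_to_tips, sensors.read_state())
E
```

```text
pics
scene [[513.8870387384856, 0.0, 327.9382837186464], [0.0, 513.8870387384856, 204.68880664050232], [0.0, 0.0, 1.0]] [ 46. 784. 707.] [[-0.88, -0.47, -0.01], [-0.26, 0.49, -0.84], [0.4, -0.73, -0.55]]
side [[486.50442171200984, 0.0, 314.34604109116685], [0.0, 486.50442171200984, 194.7595125657865], [0.0, 0.0, 1.0]] [1179.  645.  846.] [[-0.71, 0.71, 0.01], [0.42, 0.43, -0.8], [-0.57, -0.56, -0.6]]
{'mtx': array([[289.89343058,   0.        , 317.76110085],
       [  0.        , 289.89343058, 196.64023096],
       [  0.        ,   0.        ,   1.        ]]), 'T_tool_cam': array([[-3.77720710e-04, -9.57587414e-01, -2.88142677e-01,
         7.35291770e+01],
       [ 9.99999926e-01, -3.82961158e-04, -3.81821189e-05,
        -1.33778789e+00],
       [-7.37847365e-05, -2.88142670e-01,  9.57587488e-01,
        -1.18167304e+02],
       [ 0.00000000e+00,  0.00000000e+00,  0.00000000e+00,
         1.00000000e+00]])} 25.0 {'t': 0.1, 'q': array([-1.46851906e+00,  2.07369027e-01,  1.54285721e+00,  8.06524355e-07,
        1.39350524e+00, -1.50512316e-01]), 'qvel': array([-0.00167419, -0.00213343, -0.00274118,  0.00049445,  0.00050003,
        0.00030146]), 'tau': array([-4.79603987e-04, -3.84091401e+01, -2.92547965e+01, -3.33907246e-04,
        4.87676109e-03, -1.61637598e-05]), 'eef_pos': array([ 143.72579923, -556.07269376,  255.20051334]), 'eef_rot': array([[ 9.68218570e-01,  2.50105486e-01, -2.17581437e-04],
       [ 2.50105374e-01, -9.68216285e-01,  2.12772107e-03],
       [ 3.21488820e-04, -2.11451734e-03, -9.99997713e-01]]), 'force': array([-0.2351187 ,  0.11983653, -0.31269957]), 'wrist_torque': array([-0.03245175, -0.05059016, -0.0505256 ]), 'grasp_force': 0.0, 'grip_width': 85.42157075587735}
```

View pics/scene0.png

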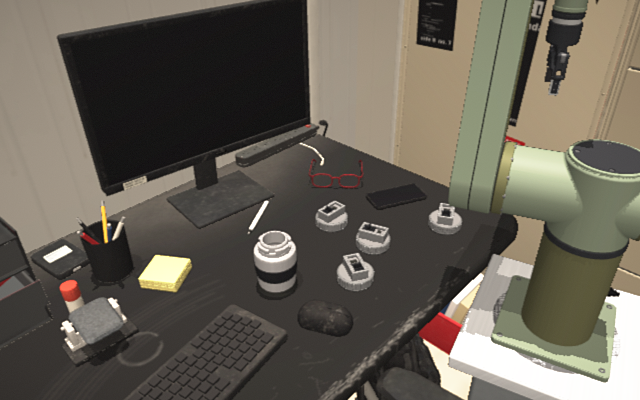

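View pics/side0.png

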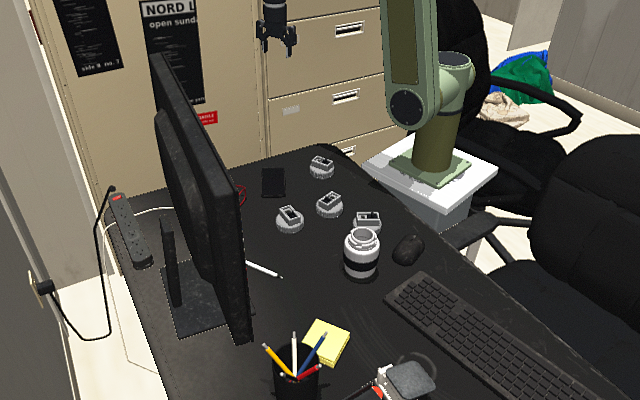

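The scene view shows four lid look-alikes at about (332,215), (373,237), (445,219) and (355,271). The mug is at (276,245), mouse (325,318), phone (396,196), spectacles (336,175) and pen (259,216). In the side view the lids are at (290,218), (329,204), (321,166) and (367,220). I'll measure their ranges now.

```bash
cat > h.py <<'E'
import numpy as np, cv2
from plant import ctrl, sensors, optics
def world(n,d,c=None,pose=None):
    c=c or optics.camera_params(n); h,w=d.shape
    u,v=np.meshgrid(np.arange(w),np.arange(h)); K=c["mtx"]
    P=np.stack([(u-K[0,2])/K[0,0]*d,(v-K[1,2])/K[1,1]*d,d],-1)
    if n=="wrist":
        T=c["T_tool_cam"]; R,p=pose
        X=(P@T[:3,:3].T+T[:3,3])@R.T+p
    else: X=(P-c["t"])@c["R"]
    X[d<=0]=np.nan
    return X
def grab(n):
    s=sensors.read_state(); p,d=optics.grab_frame(n)
    return p,world(n,d,pose=(s["eef_rot"],s["eef_pos"]))
def down(yaw): # tool x axis at yaw, z down
    c,s=np.cos(yaw),np.sin(yaw); return np.array([[c,s,0],[s,-c,0],[0,0,-1.]])
E
python3 - <<'E'
from h import *
for n,pts in (("scene",[(332,215),(373,237),(445,219),(355,271),(276,245)]),("side",[(290,218),(329,204),(321,166),(367,220),(361,245)])):
    z=np.load(f"pics/{n}0.npz"); X=world(n,z["d"])
    for (u,v) in pts:
        r=35
        W=X[v-r:v+r,u-r:u+r].reshape(-1,3); C=X[v,u]
        m=(np.linalg.norm(W[:,:2]-C[:2],axis=1)<60)&(W[:,2]>8)
        Q=W[m]; hi=Q[Q[:,2]>np.nanmax(Q[:,2])-14]
        print(n,(u,v),C.round(),"top z",np.percentile(Q[:,2],98).round(1),"mid",((Q.max(0)+Q.min(0))/2).round(),"himed",hi.mean(0).round(), "R",np.hypot(*hi.mean(0)[:2]).round())
for n,pts in (("scene",dict(mouse=(325,318),phone=(396,196),spec=(336,187),pen=(259,216)) ),):
    X=world(n,np.load(f"pics/{n}0.npz")["d"])
    for k,(u,v) in pts.items(): print(k,X[v,u].round())
z=np.load("pics/scene0.npz")["p"][185:300,300:475,::-1]
cv2.imwrite("pics/crop.png",cv2.resize(z,None,fx=4,fy=4,interpolation=cv2.INTER_CUBIC))
E
```

```text
scene (332, 215) [507. -80.  34.] top z 47.0 mid [516. -90.  30.] himed [517. -90.  42.] R 524.0
scene (373, 237) [388. -47.  33.] top z 45.7 mid [395. -54.  30.] himed [397. -60.  42.] R 401.0
scene (445, 219) [ 270. -180.   38.] top z 47.2 mid [ 277. -203.   30.] himed [ 277. -201.   43.] R 343.0
scene (355, 271) [369.  84.  44.] top z 47.3 mid [380.  61.  31.] himed [378.  63.  43.] R 383.0
scene (276, 245) [495. 164. 117.] top z 115.9 mid [511. 150.  70.] himed [510. 151. 111.] R 532.0
side (290, 218) [529. -77.  44.] top z 49.4 mid [515. -93.  32.] himed [516. -91.  45.] R 524.0
side (329, 204) [415. -46.  45.] top z 48.6 mid [397. -64.  31.] himed [397. -63.  45.] R 402.0
side (321, 166) [ 289. -199.   36.] top z 48.1 mid [ 278. -197.   32.] himed [ 276. -205.   45.] R 343.0
side (367, 220) [394.  68.  45.] top z 48.6 mid [380.  59.  31.] himed [379.  60.  44.] R 383.0
side (361, 245) [531. 160. 107.] top z 117.6 mid [514. 148.  64.] himed [514. 148. 113.] R 535.0
mouse [367. 210.  31.]
phone [ 420. -260.   10.]
spec [ 582. -244.   -1.]
pen [683. -35.   2.]
```

View pics/crop.png

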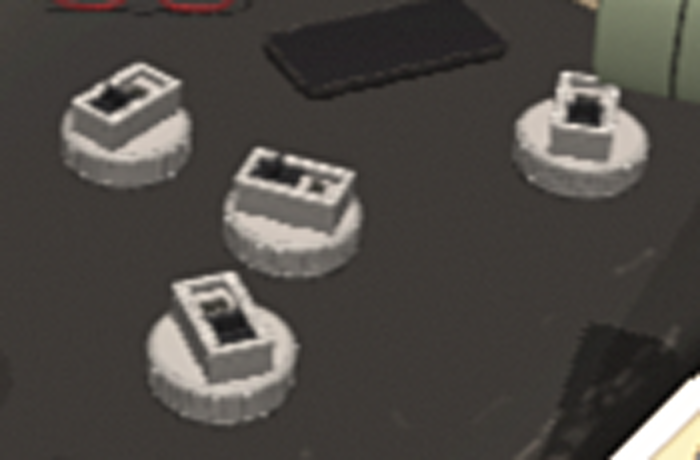

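The target is the lid at scene (332,215), at about (516,-91). It is the farthest at R=524 mm, against 402, 343 and 383 for the others. In the crop its block runs from lower left to upper right, with the black shutter at the (105,100) end. Both cameras put its top at 47–49 mm, which is roughly right for 43 mm plus the tab. Next is a close look from above the lid and then the mug.

Run:
```python
from h import *
ctrl.move_ptp([516,-91,200],down(0)); ctrl.hold(0.3)
p,X=grab("wrist"); cv2.imwrite("pics/w1.png",p[:,:,::-1]); np.savez("pics/w1.npz",p=p,X=X); print(sensors.read_state()["q"].round(2))
ctrl.move_ptp([512,150,290],down(0)); ctrl.hold(0.3)
p,X=grab("wrist"); cv2.imwrite("pics/w2.png",p[:,:,::-1]); np.savez("pics/w2.npz",p=p,X=X); print(sensors.read_state()["q"].round(2))
a=cv2.imread("pics/w1.png")[60:360,160:480]; b=cv2.imread("pics/w2.png")[60:360,160:480]
cv2.imwrite("pics/w12.png",cv2.resize(np.hstack([a,b]),(800,375)))
```

```text
[-0.34  0.15  1.73 -0.    1.26  1.23]
[ 0.12  0.09  1.6  -0.    1.45  1.69]
```

View pics/w12.png

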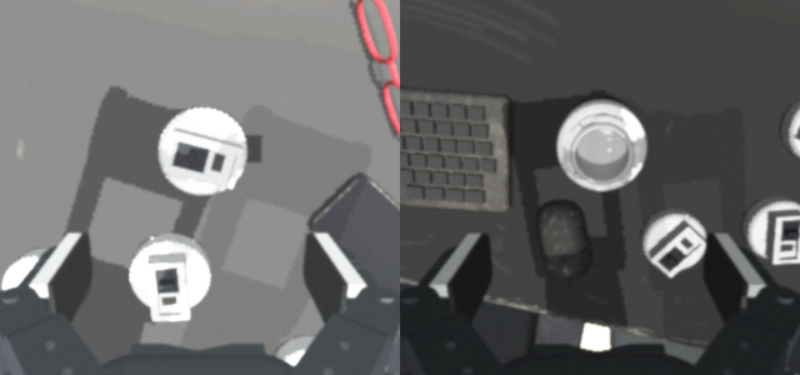

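The left half (over the lid) shows the target at about (203,152), with its shutter slot at (190,157) and the small dark sip opening at (218,163). Block +x therefore points right, roughly world -y. The right half (over the mug) shows the open mouth at (602,145). I'll fit both from the depth points.

Run:
```python
from h import *
def rect(Q): return cv2.minAreaRect(Q[:,:2].astype(np.float32))
def fit(X,c,name):
    W=X.reshape(-1,3); W=W[np.hypot(W[:,0]-c[0],W[:,1]-c[1])<50]
    b=W[(W[:,2]>36)&(W[:,2]<46)]; s=W[(W[:,2]>18)&(W[:,2]<27)]; t=W[W[:,2]>47.5]
    print(name,"block",rect(b),"z",np.median(b[b[:,2]>40][:,2]),"skirt circ",cv2.minEnclosingCircle(s[:,:2].astype(np.float32)),"z",np.median(s[:,2]),"tab",len(t),t.mean(0) if len(t) else 0)
fit(np.load("pics/w1.npz")["X"],(516,-91),"wrist")
fit(world("scene",np.load("pics/scene0.npz")["d"]),(516,-91),"scene")
fit(world("side",np.load("pics/side0.npz")["d"]),(516,-91),"side")
X=np.load("pics/w2.npz")["X"].reshape(-1,3)
def circ(X,n):
    W=X[np.hypot(X[:,0]-512,X[:,1]-150)<55]
    for lo,hi in((113.5,119),(106,112),(60,104)):
        s=W[(W[:,2]>lo)&(W[:,2]<hi)]
        A=np.c_[2*s[:,:2],np.ones(len(s))]; k=np.linalg.lstsq(A,(s[:,:2]**2).sum(1),rcond=None)[0]
        print(n,lo,len(s),"lsq",k[:2].round(1),np.sqrt(k[2]+k[0]**2+k[1]**2).round(1),"minenc",cv2.minEnclosingCircle(s[:,:2].astype(np.float32)), "ztop",np.percentile(s[:,2],95).round(1))
circ(X,"wrist"); circ(world("scene",np.load("pics/scene0.npz")["d"]).reshape(-1,3),"scene"); circ(world("side",np.load("pics/side0.npz")["d"]).reshape(-1,3),"side")
# polar map of mug height at r 28..32
r=np.hypot(X[:,0]-512,X[:,1]-150)
```

```text
wrist block ((515.496337890625, -94.09671020507812), (57.84945297241211, 34.117103576660156), 75.0159912109375) z 42.88545960413501 skirt circ ((515.4332885742188, -94.11186981201172), 37.615840911865234) z 23.180326323628847 tab 26601 [528.23233108 -90.84294977 251.73973679]
scene block ((516.7900390625, -92.93098449707031), (61.783843994140625, 35.839080810546875), 73.5054702758789) z 42.287665289739884 skirt circ ((515.6828002929688, -91.4584732055664), 38.36407470703125) z 22.485800003172383 tab 12 [519.39439924 -83.28187151  50.1776287 ]
side block ((514.5748291015625, -94.11320495605469), (62.252017974853516, 36.23219299316406), 76.93981170654297) z 43.432439007313846 skirt circ ((515.5851440429688, -93.20294952392578), 38.80811309814453) z 23.763740834387146 tab 18 [515.53978989 -89.99402663  50.32656758]
wrist 113.5 633 lsq [511.8 146.8] 24.1 minenc ((511.3929443359375, 146.8685760498047), 26.793594360351562) ztop 117.4
wrist 106 683 lsq [511.9 146.7] 28.9 minenc ((511.0671691894531, 146.9458770751953), 32.32412338256836) ztop 111.5
wrist 60 1665 lsq [514.4 147. ] 34.5 minenc ((512.0072021484375, 146.91358947753906), 41.304100036621094) ztop 103.2
scene 113.5 137 lsq [512.5 148.1] 24.1 minenc ((512.5361938476562, 148.03431701660156), 27.580188751220703) ztop 117.4
scene 106 227 lsq [511.8 149.1] 27.2 minenc ((513.4521484375, 148.35557556152344), 33.4776725769043) ztop 111.6
scene 60 1110 lsq [509.4 152.2] 33.4 minenc ((511.5831604003906, 149.25653076171875), 41.74284362792969) ztop 101.6
side 113.5 126 lsq [511.  146.1] 24.6 minenc ((513.0923461914062, 145.4690399169922), 31.185205459594727) ztop 118.4
side 106 141 lsq [511.9 147.2] 27.4 minenc ((508.9880676269531, 146.8350372314453), 34.02309799194336) ztop 111.8
side 60 792 lsq [513.6 148. ] 34.6 minenc ((511.6393737792969, 146.9454345703125), 41.861328125) ztop 102.1
```

The fits agree. The lid is at (515.5,-94.1) with the skirt at r 37.6 and z 23, the block 57.8×34.1 at z 42.9, and +x at yaw -105°. The mug axis is at (511.8,146.8) with its lip at about 117 mm. I'll grasp with tool x at yaw 75° to stay inside the wrist range.

Run:
```python
from h import *
R=down(np.radians(75)); L=np.array([515.5,-94.1])
s=lambda m:(lambda a:print(m,"t",round(a["t"],1),a["eef_pos"].round(1),"F",a["force"].round(1),"M",a["wrist_torque"].round(2),"w",round(a["grip_width"],1),"gf",round(a["grasp_force"],1)))(sensors.read_state())
ctrl.move_ptp([*L,150],R); ctrl.gripper_to(52,40); ctrl.move_l([*L,65],vel=120)
ctrl.hold(.2); s("above")
print(ctrl.move_l([*L,47],vel=20,threshold=4)); s("touch?")
z=sensors.read_state()["eef_pos"][2]
ctrl.move_l([*L,max(z+1.5,50)],vel=20); 
ctrl.gripper_to(20,40); ctrl.hold(.2); s("gripped")
e=sensors.read_state()["eef_pos"]
ctrl.move_l([*L,230],vel=120); ctrl.hold(.2); s("lifted")
p,d=optics.grab_frame("scene"); cv2.imwrite("pics/lift.png",cv2.resize(p[60:280,240:440,::-1],None,fx=2.5,fy=2.5))
```

```text
above t 7.0 [516.3 -94.4  66. ] F [-0.6 -0.9 -0.1] M [ 0.03 -0.05  0.  ] w 52.1 gf 0.0
False
touch? t 8.1 [515.6 -94.2  47.1] F [-0.6 -0.6  1.2] M [0.01 0.01 0.01] w 52.2 gf 0.0
gripped t 8.9 [515.9 -94.2  50.3] F [0.6 1.  3.1] M [ 0.02  0.05 -0.01] w 33.3 gf 41.2
lifted t 10.7 [515.2 -94.  229.4] F [-0.6 -0.6 -1.5] M [ 0.05  0.03 -0.02] w 32.9 gf 40.7
```

View pics/lift.png

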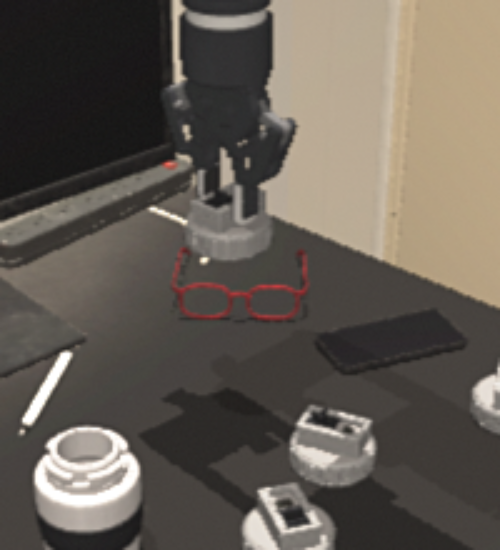

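The picture shows the lid held level in the jaws at about (230,225), with the mug mouth at (88,455). Next I place it on the mouth and turn it back loosely, watching the torque.

```bash
cat >> h.py <<'E'
def s(m):
    a=sensors.read_state(); print(m,"t",round(a["t"],1),a["eef_pos"].round(1),"F",a["force"].round(1),"M",a["wrist_torque"].round(2),"w",round(a["grip_width"],1),"gf",round(a["grasp_force"],1)); return a
M=np.array([511.8,146.8])
def lidz(n="side"):
    p,X=grab(n); W=X.reshape(-1,3); r=np.hypot(W[:,0]-M[0],W[:,1]-M[1])
    q=W[(r<36)&(r>28)&(W[:,2]>112)&(W[:,2]<136.5)]; q=q[q[:,2]>np.percentile(q[:,2],60)]
    return np.median(q[:,2]).round(2), len(q)
E
python3 - <<'E'
from h import *
R=down(np.radians(75))
ctrl.move_ptp([*M,230],R); ctrl.move_l([*M,172],vel=100); ctrl.hold(.2); s("above")
print(ctrl.move_l([*M,155],vel=15,threshold=6)); a=s("touch"); print(lidz())
z=a["eef_pos"][2]
ctrl.gripper_to(36.5,20); ctrl.hold(.2); s("loose"); print(lidz(),lidz("scene"))
p,d=optics.grab_frame("side"); q,d=optics.grab_frame("scene")
cv2.imwrite("pics/place.png",np.hstack([cv2.resize(p[170:300,300:430,::-1],(400,400),interpolation=2),cv2.resize(q[180:310,210:340,::-1],(400,400),interpolation=2)]))
E
```

```text
above t 12.7 [512.5 146.9 173. ] F [-0.9 -0.1 -1.6] M [0.   0.05 0.01] w 32.7 gf 40.7
True
touch t 13.5 [511.7 146.8 159.4] F [-1.2 -0.4  4.7] M [-0.01  0.03  0.07] w 33.2 gf 41.5
(np.float64(133.29), 119)
loose t 13.9 [510.3 146.6 157.7] F [ 0.6  0.8 -0.9] M [ 0.07 -0.03  0.  ] w 36.3 gf 0.1
(np.float64(133.37), 120) (np.float64(132.68), 121)
```

View pics/place.png

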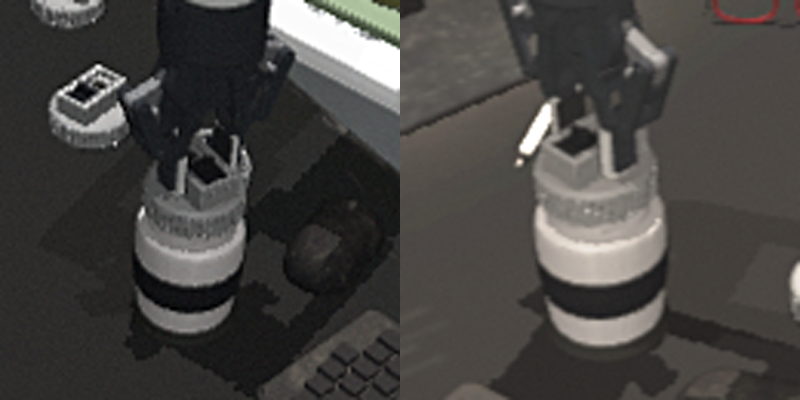

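Contact came at TCP z=159.4 against an expected 159.3. The picture shows the lid level on the mouth, and its skirt top reads about 133 mm, so the lugs are on the ledge. Now I turn it back.

Run:
```python
from h import *
z=157.5; h0=133.3
for yaw in range(83,176,8):
    ctrl.move_l([*M,z],down(np.radians(yaw)),vel=150) if False else ctrl.set_joints(ctrl.solve_ik([*M,z],down(np.radians(yaw))))
    a=sensors.read_state(); h,n=lidz(); print(yaw,round(a["t"],1),h,n,"Mz",a["wrist_torque"][2].round(2),"F",a["force"].round(1))
    if h<129 or abs(a["wrist_torque"][2])>0.6: break
```

```text
83 14.4 133.68 113 Mz -0.02 F [-0.4 -0.1  0.7]
91 14.7 133.48 109 Mz 0.03 F [-0.4 -0.7  0.2]
99 15.0 133.76 109 Mz -0.01 F [ 0.6  0.5 -0.8]
107 15.3 133.19 108 Mz -0.01 F [ 0.4 -0.6 -0. ]
115 15.6 126.93 98 Mz 0.03 F [ 0.7  0.4 -0.2]
```

It dropped 7 mm at yaw about 115°. Now I follow it down and screw forward.

Run:
```python
from h import *
ctrl.move_l([*M,151.5],vel=40); ctrl.hold(.15); s("lowered"); ctrl.gripper_to(35,20)
z=151.5
for i,yaw in enumerate(range(105,18,-8)):
    z=max(151.5-4.7*(115-yaw)/75,147)
    ctrl.set_joints(ctrl.solve_ik([*M,z],down(np.radians(yaw))))
    a=sensors.read_state(); h,n=lidz(); print(yaw,round(a["t"],1),h,n,"Mz",a["wrist_torque"][2].round(2),"F",a["force"].round(1),a["grip_width"].round(1))
    if abs(a["wrist_torque"][2])>0.8: break
s("end")
```

```text
lowered t 16.1 [511.9 146.8 151.5] F [-1.   0.2  0.6] M [ 0.   -0.02 -0.03] w 36.5 gf 0.0Traceback (most recent call last):
  File "<stdin>", line 7, in <module>
AttributeError: 'float' object has no attribute 'round'
```

Run:
```python
from h import *
for yaw in range(97,18,-8):
    z=max(151.5-4.7*(115-yaw)/75,147)
    ctrl.set_joints(ctrl.solve_ik([*M,z],down(np.radians(yaw))))
    a=sensors.read_state(); h,n=lidz(); print(yaw,round(a["t"],1),h,n,"Mz",a["wrist_torque"][2].round(2),"F",a["force"].round(1),round(a["grip_width"],1))
    if abs(a["wrist_torque"][2])>0.8: break
s("end")
```

```text
97 16.9 126.33 96 Mz 0.0 F [ 0.2  0.  -0.6] 34.9
89 17.2 125.94 98 Mz -0.02 F [-0.2 -0.1  0.5] 35.0
81 17.6 125.76 98 Mz -0.02 F [ 0.5 -0.1  0.2] 35.3
73 17.9 124.92 97 Mz 0.0 F [ 0.7 -0.9 -0.6] 35.0
65 18.2 124.35 97 Mz 0.07 F [ 0.2 -0.2  0.5] 35.3
57 18.5 124.0 97 Mz 0.01 F [-0.1  0.7  0.8] 35.3
49 18.8 123.9 100 Mz -0.05 F [ 0.1  0.5 -0.4] 35.1
41 19.1 123.32 96 Mz 0.06 F [ 1.   0.3 -0.4] 35.1
33 19.4 123.62 97 Mz 1.37 F [ 0.4 -2.2  2.4] 35.4
end t 19.5 [512.2 146.3 147.4] F [ 1.2 -2.7  1.8] M [-0.64 -0.18  1.42] w 35.4 gf 57.9
```

Torque rose to 1.4 N m, so it is at the stop after about 75°. I'll snug it with a firm grip, then release, lift off and measure.

Run:
```python
from h import *
e=sensors.read_state()["eef_pos"]
ctrl.gripper_to(20,60); a=s("grip")
yaw=np.degrees(np.arctan2(a["eef_rot"][1,0],a["eef_rot"][0,0])); print(yaw)
for k in range(1,5):
    ctrl.set_joints(ctrl.solve_ik([*M,146.8],down(np.radians(33-3*k)))); a=s(k)
    if abs(a["wrist_torque"][2])>2.5: break
ctrl.set_joints(ctrl.solve_ik([*M,147],down(np.radians(33)))); ctrl.gripper_to(52); s("open")
print(lidz(),lidz("scene"))
ctrl.move_l([*M,290],vel=150); ctrl.hold(.3)
p,X=grab("wrist"); np.savez("pics/w3.npz",p=p,X=X)
W=X.reshape(-1,3); W=W[np.hypot(*(W[:,:2]-M).T)<45]
b=W[(W[:,2]>134)&(W[:,2]<144)]; k=W[(W[:,2]>112)&(W[:,2]<126)]; t=W[(W[:,2]>144)&(W[:,2]<155)]
print("block",cv2.minAreaRect(b[:,:2].astype(np.float32)),np.median(b[:,2]),"skirt",cv2.minEnclosingCircle(k[:,:2].astype(np.float32)),np.median(k[:,2]),"tab",len(t),np.median(t,axis=0))
print(lidz(),lidz("scene"))
cv2.imwrite("pics/w3.png",cv2.resize(p[80:280,210:430,::-1],(770,700)) [:600])
```

```text
grip t 19.7 [512.2 146.3 147.4] F [ 0.7 -4.6  3.1] M [-0.89 -0.18  1.62] w 35.3 gf 61.8
33.161249808978845
1 t 19.9 [512.2 146.4 147.4] F [ 1.4 -5.7  5.1] M [-1.04 -0.14  3.23] w 35.2 gf 81.2
open t 20.5 [511.  147.4 146.3] F [-0.2 -0.3  0.7] M [-0.03 -0.02 -0.01] w 51.7 gf 0.0
(np.float64(124.11), 103) (np.float64(126.11), 116)
block ((510.95501708984375, 146.9300537109375), (58.31999588012695, 33.89455795288086), 44.6998176574707) 139.79046770344388 skirt ((511.0367431640625, 146.9512176513672), 37.687156677246094) 120.5338828746664 tab 88 [518.56358166 154.0837304  148.28802918]
(np.float64(123.57), 110) (np.float64(122.83), 106)
```

View pics/w3.png

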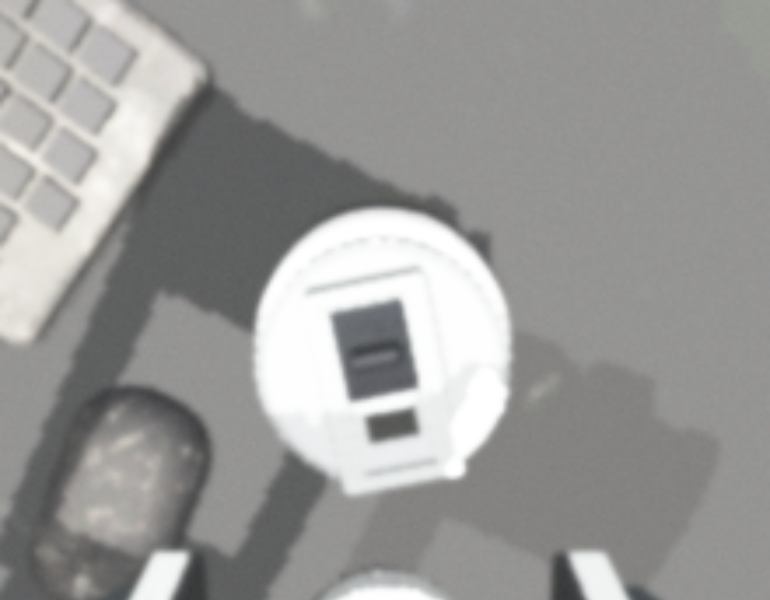

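The lid is home: block top at 139.8 mm (expected 140.3), axis within 1 mm. The picture shows the shutter plate with its tab at (375,353) and the sip opening at (392,425), so block +x is at world yaw 225° and the tab is 10.5 mm behind centre. Now I push it with closed fingers.

Run:
```python
from h import *
C=np.array([511.,146.9]); th=np.radians(44.7); d=-np.array([np.cos(th),np.sin(th)]); R=down(th)
at=lambda k,z:[*(C+d*k),z]
ctrl.gripper_to(0,40); ctrl.move_ptp(at(-44,215),R); ctrl.move_l(at(-44,169),vel=120); ctrl.hold(.2); s("pre")
print(ctrl.move_l(at(-4.5,169),vel=25,threshold=14)); a=s("pushed"); print("k",(a["eef_pos"][:2]-C)@d)
ctrl.move_l(at(-20,169),vel=80); ctrl.move_l(at(-44,230),vel=150); ctrl.move_ptp([*M,290],R); ctrl.hold(.3)
p,X=grab("wrist")
W=X.reshape(-1,3); W=W[np.hypot(*(W[:,:2]-C).T)<45]
b=W[(W[:,2]>134)&(W[:,2]<142)]; t=W[(W[:,2]>144)&(W[:,2]<155)]
print("block",cv2.minAreaRect(b[:,:2].astype(np.float32)),np.median(b[:,2]),"tab along",len(t),np.median((t[:,:2]-C)@d), s("x")["t"])
cv2.imwrite("pics/w4.png",cv2.resize(p[80:280,210:430,::-1],(660,600)))
```

```text
pre t 23.9 [543.2 177.9 170.5] F [-0.   0.7  0.2] M [-0.04  0.03 -0.04] w -0.4 gf 0.0
False
pushed t 25.6 [514.1 150.  168.9] F [ 1.4  0.7 -0.6] M [ 0.05 -0.12  0.07] w -0.1 gf 0.3
k -4.325555968691819
x t 27.3 [511.4 147.  288.6] F [ 0.  -0.4  0.3] M [-0.02 -0.02  0.  ] w 0.1 gf 0.0
block ((509.86700439453125, 146.488525390625), (57.94511032104492, 33.98271942138672), 46.68290710449219) 139.73734446329127 tab along 88 7.386427441652824 27.2583
```

View pics/w4.png

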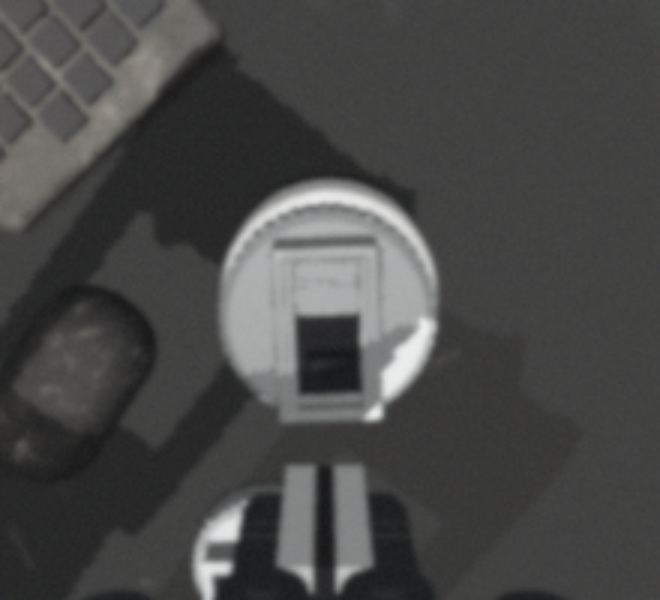

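The picture shows the shutter over the sip opening with its tab at (330,355), about 7 mm ahead of centre. The push ended without a firm stop, so I'll press again until it is firm to be sure.

Run:
```python
from h import *
C=np.array([511.,146.9]); th=np.radians(45.5); d=-np.array([np.cos(th),np.sin(th)]); R=down(th)
at=lambda k,z:[*(C+d*k),z]
ctrl.move_ptp(at(-36,215),R); ctrl.move_l(at(-25,169),vel=120); ctrl.hold(.2)
print(ctrl.move_l(at(3,169),vel=20,threshold=9)); a=s("pushed"); print("k",(a["eef_pos"][:2]-C)@d)
ctrl.move_l(at(-20,169),vel=80); ctrl.move_l(at(-40,230),vel=150); ctrl.move_ptp([*M,290],down(np.radians(44.7))); ctrl.hold(.4)
p,X=grab("wrist"); W=X.reshape(-1,3); W=W[np.hypot(*(W[:,:2]-C).T)<45]
b=W[(W[:,2]>134)&(W[:,2]<142)]; t=W[(W[:,2]>144)&(W[:,2]<155)]; r=cv2.minAreaRect(b[:,:2].astype(np.float32))
print("block",r,np.median(b[:,2]),"tab along",np.median((t[:,:2]-np.array(r[0]))@d), s("x")["t"])
```

```text
True
pushed t 29.6 [513.4 148.9 169.4] F [2.8 2.2 0.2] M [ 0.37 -0.41 -0.03] w -0.2 gf 1.7
k -3.1237307881054237
x t 31.3 [511.6 146.9 289.2] F [-0.7  0.4  0.1] M [ 0.02 -0.01 -0.  ] w -0.1 gf 0.0
block ((509.83551025390625, 146.40635681152344), (58.20540237426758, 33.940582275390625), 47.19438934326172) 139.8186052778197 tab along 6.138213321391698 31.3417
```

Run:
```python
from h import *
C=np.array([510.3,146.6]); th=np.radians(46); d=-np.array([np.cos(th),np.sin(th)]); R=down(th)
at=lambda k,z:[*(C+d*k),z]
ctrl.move_ptp(at(-36,215),R); ctrl.move_l(at(-25,169),vel=120); ctrl.move_l(at(-12,169),vel=60); ctrl.hold(.2)
for k in (-7,-5,-4,-3,-2,-1,0):
    r=ctrl.move_l(at(k,169),vel=20,threshold=18); ctrl.hold(.1); a=sensors.read_state(); f=-a["force"][:2]@d
    print(k,((a["eef_pos"][:2]-C)@d).round(2),"f",f.round(1))
    if f>10: break
ctrl.move_l(at(-20,169),vel=80); ctrl.move_l(at(-40,230),vel=150); ctrl.move_ptp([*M,290],down(np.radians(44.7))); ctrl.hold(.4)
T=[];H=[]
for i in range(6):
    p,X=grab("wrist"); W=X.reshape(-1,3); W=W[np.hypot(*(W[:,:2]-C).T)<45]
    b=W[(W[:,2]>134)&(W[:,2]<142)]; t=W[(W[:,2]>144)&(W[:,2]<155)]; r=cv2.minAreaRect(b[:,:2].astype(np.float32))
    T.append(np.median((t[:,:2]-np.array(r[0]))@d)); H.append(np.median(b[:,2]))
print(np.round(T,1),np.round(H,1),np.round(r[0],1),sensors.read_state()["t"])
```

```text
-7 -7.02 f -0.3
-5 -5.02 f 0.9
-4 -4.34 f 1.4
-3 -3.76 f 4.6
-2 -3.42 f 7.7
-1 -3.13 f 9.5
0 -2.86 f 11.9
[6.4 6.2 6.1 6.3 6.3 6. ] [139.8 139.8 139.8 139.8 139.8 139.8] [509.9 146.4] 37.5417
```

The push met a firm stop, with force rising to 12 N over under 2 mm, and the tab stayed put afterwards. The lid height is unchanged, so I'm handing it in.

```bash
python3 -c "
from plant import ctrl
print(ctrl.finish_job())"
```

```text
the job is handed in; nothing more can be done
None
```

I handed the job in at about 37.5 s with the lid screwed down to its stop, the shutter pushed to a firm stop over the sip opening and the arm clear; the bystanders weren't re-measured at the end, and no verdict came back.

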